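Show the brass adapter to the inspection camera

ROBOT

A 7-joint arm with a two-finger parallel gripper is mounted at the origin on the work surface. World frame = base frame: x ahead of the robot, y to its left, z up, the work surface at z = 0. Lengths are in m, angles in rad, forces in N, time in s.
With the tool pointing down it reaches from about 0.425 to 0.875 m from the base axis. Payload 4.7 kg.
Tool frame: the origin (TCP) lies between the finger pads; the fingertips stand 19 mm ahead of it and the grasp point (between the pads) is the TCP (ctrl.tip_extent is the distance from the TCP to the fingertips, in m); z points along the fingers, y is the line along which they close (so a half turn about z gives the same grasp; the last joint's range is limited). The gripper opens to 87 mm and grips with 3 to 60 N. Pads are 19 mm wide; open, the fingers measure 117 mm over their backs; the gripper's body (75 mm by 190 mm) begins 51 mm behind the grasp point.
Start: joints at [-1.298, 0.321, -0.07, 1.45, 0.023, 1.371, -0.057], TCP at [0.166, 0.628, 0.242] pointing down, gripper open.
Joint ranges: [-2.86, 2.86], [-0.3, 2.09], [-1.38, 1.24], [0.06, 2.45], [-1.56, 4.7], [0.09, 2.05], [-2.69, 2.69]. Speed limits (rad/s): [2.57, 2.57, 3.14, 3.14, 3.14, 3.14, 3.14].

INTERFACE

Orientations are given as a rotation vector (axis times angle).
In Python, from bench import ctrl gives the robot as it stands.
- The arm moves only by the shell command python3 -m crank 'ROWS' [OPENING] [FORCE]. ROWS is JSON, a list of rows, each an object of numbers: "tx", "ty", "tz": the shift along the tool's x, y, z in mm; "turn": the turn about the tool's z in units of 5 degrees (1.0 is 5 degrees). In form: [{"tx": .., "ty": .., "tz": .., "turn": ..}, ...]. A call has 1 to 5 rows; each row is the pose to reach, as a shift and turn from the pose commanded when the call began, along the tool's axes at that moment; what a row does not reach only later rows make up. A row lasts 1/8 s, in which the tool goes at most 62.5 mm and 10.7 degrees, less where a joint would pass 70% of its speed; a pose out of reach is approached as far as the arm can. A call with a gripper value outside its range is refused whole. OPENING is the finger opening in mm, from 0 to 87, set as the call begins (- or left out, the last holds). The fingers move at their own pace and stop on an object; FORCE is the grip in N (left out, the last holds). Time passes only in rows, so rows that repeat a pose let the fingers close. It gives the time, the measured TCP pose, the force, the opening and the grip force at its end, in the units of the state.
- ctrl.get_state(): the state, without advancing time (a new reading comes with each control period).
- ctrl.get_image(name): name is "side" or "top"; returns (picture, depth): 384x512x3 uint8, red, green, blue; 384x512 float32, m along the optical axis (not along the pixel's ray), 0 where there is no reading.
- ctrl.camera_model(name): a dict with "intrinsics" (3x3 intrinsics, pixels), "dist_coeffs" ([k1, k2, p1, p2, k3] as OpenCV has them; the pictures are not rectified), "origin" and "orientation" of the camera in the world. Camera axes: x right, y down, z forward; pixel columns grow to the right and rows downward; lengths in m; the calibration is good to about 2 mm. A picture is of the moment at which its call begins. camera_model takes no time and is no camera call.
- ctrl.close_job(): hands the job in; it is judged then, once.
Trained networks look in the newest picture that a camera, given by its name, has taken for a name from the list of things; names that differ only in an ending like _2 or _b are one class to them, and where a whole thing is asked for, a point or a joint stands for the part that bears it (a point fixed in the world has none). Each returns a list of dicts, best first, with "confidence" (0 to 1); they miss things now and then, are a little off and sometimes report something else, mostly with a low value. They report only what shows in the picture. A call takes as long as a camera call.
- ctrl.recognise(camera, query): "xyz" ([x, y, z] in m, in world coordinates, good to about 4 mm: the middle of the surface that is visible of it).
- ctrl.mark_of(camera, query): "xyz" ([x, y, z] in m, in world coordinates, good to about 4 mm: a listed point, or the origin of a listed thing).
The state is a dict: "time": time; "joint_positions": joint angles; "qd": joint speeds; "joint_torque": joint torques, N m; "position": TCP position; "tool_rot": TCP orientation; "ft_force": force on the tool from outside, world axes, zero at the start; "torque": the same for the moment, N m; "grip_width": opening from 0.0 (shut) to 1.0 (fully open); "grip_force": force on a finger pad.
Only numpy, scipy, OpenCV 4.12 (cv2) and the standard library are available. Lean on these libraries where they do the work, as an engineer would, in place of code of your own. Each camera call takes 0.05 s, during which the arm holds its last target. There are 200 camera calls.

TASK

The spray can is standing in the inspection camera's view: first stand it upright, wholly on its round yellow mark, and let go. Then pick the brass adapter out of the grey fittings tray and hold it up in the air in front of the camera, its open socket mouth facing the lens squarely, centred on the lens axis and 11 cm from the lens; finish while still holding it there. Do not bump the camera, do not knock the can over, and leave the other two fittings lying where they are.

Things in the scene. Friction and masses are not known exactly. Their poses are not given: they have to be found in the camera images.
- camera_stand: fixed stand of the inspection camera: a dark base plate 130 x 120 mm and a thin aluminium post 30 mm behind the origin (the post is 20 mm thick, 235 mm high). Origin on the table below the camera's tilt axis; its x axis points away from the lens side, so the camera looks along the stand's -x. Place and yaw vary
- camera_head: white camera box 90 x 50 x 50 mm with a black lens barrel 44 mm in diameter, pitched down by 0.2 to 0.45 rad, fixed during a run. Origin on the tilt axis, 270 mm above the table, mid-section of the box; it looks along its own -x (towards the robot and down), z is up across the lens axis. The box spans x = -30 to +60 mm, the barrel ends at x = -60 mm
- lens (a point): centre of the lens's front face, 60 mm from the head's origin along the head's -x
- focus (a point): empty point in the air on the lens axis, 110 mm in front of the lens (170 mm from the head's origin along its -x): where the adapter's mouth centre is to be held, with the adapter's x axis along the head's x axis
- spray_can: loose aerosol can, blue with a white band, 52 mm in diameter up to 142 mm, then a red cap 40 mm in diameter from 154 to 200 mm height (a neck between); 0.2 to 0.35 kg. Grip it by the cap from above. Origin at the centre of its underside
- can_mark: round yellow mark (bullseye) painted flat on the table, 100 mm in diameter. Origin at its centre, on the table
- tray: fixed grey open tray 170 x 310 mm, 28 mm high, walls and floor 4 mm thick, with three fittings side by side along its y axis, about 100 mm apart, in any order. Origin under the middle of its floor, at table height; x across (170 mm), y along (310 mm)
- adapter: loose brass adapter 84 mm long, 0.15-0.27 kg. Octagonal middle 36 mm long, 34 mm across flats, two flats upright (grip there from above, across the axis); brass socket 31 mm wide, 22 mm long with open dark mouth at +x; steel threaded tail 20 mm wide, 26 mm long at -x. Origin at the octagon's underside, 17 mm below the axis; x to the mouth, z up. Starts level, mouth within 35 degrees of world +x
- mouth (a point): centre of the adapter's open mouth, 40 mm ahead of and 17 mm above its origin
- tail (a point): end of the adapter's steel tail, 44 mm behind and 17 mm above its origin
- elbow: black plastic pipe elbow in the tray, about 54 x 54 x 36 mm, to be left alone. Origin at the underside of its corner
- coupling: dark steel octagonal coupling in the tray, 50 mm long, 36 mm across flats, to be left alone. Origin at its underside

How it is judged:
On the way, in this order (a step that is already met when the one before it is completed fails the run):
1. the spray can stands on its yellow mark, let go (horizontal distance between spray_can and can_mark below 0.028 m and angle between spray_can's own z axis and vertical below 0.1 rad and height (world z) of spray_can below 0.008 m and contact force between spray_can and the fingers below 0.3 N and linear speed of spray_can below 0.03 m/s), for 0.2 s.
2. the adapter is held up at the focus point, mouth to the lens (distance between mouth and focus below 0.02 m and angle between the x axis of adapter and the x axis of camera_head, either way round below 0.2 rad and x of tail in the frame of camera_head below -0.22 m and contact force between adapter and the fingers above 1 N and height (world z) of adapter above 0.08 m and contact force between adapter and camera_stand below 0.1 N and contact force between adapter and spray_can below 0.1 N and contact force between adapter and tray below 0.1 N and linear speed of adapter below 0.03 m/s), for 0.3 s.
At the end, for the whole second after the job is handed in: Can upright on the table, untouched, centre within 28 mm of the mark's. Adapter in the fingers, over 80 mm up, still, not touching camera, can or tray; mouth centre within 20 mm of the focus point, axis within 0.2 rad of the lens axis, tail away from the lens (all of step 1 and all of step 2); the arm keeps its last pose, push and grip.
It fails at once if the camera is bumped (contact force between any of the arm, the fingers, adapter, spray_can and camera_stand above 2 N).
It fails at once if the spray can is knocked over (angle between spray_can's own z axis and vertical above 0.6 rad).
It fails at once if another fitting is moved more than 30 mm (distance of any of elbow, coupling from where it was at the start of the episode above 0.03 m).
It also fails if it takes over 56 s, if anything falls off the work surface, if the arm or the gripper's body presses on something with over 40 N, if the wrist force passes 120 N, or if a joint passes its speed limit or range.

## Working session

There is one attempt and no reset: what is moved stays moved. The work goes in short steps, Python scripts to look and compute and a shell command to move; the robot and the scene stay as the last step left them, time stands still between calls to the robot, and variables do not carry over. Pictures are saved under pics/ and viewed, at most 10 in all, crops included, and the job is handed in when it is done.

```bash
ls; mkdir -p pics
python3 - <<'E'
from bench import ctrl
import cv2,numpy as np
for n in ("side","top"):
    p,d=ctrl.get_image(n); cv2.imwrite(f"pics/{n}0.png",p[:,:,::-1])
    m=ctrl.camera_model(n); print(n,np.round(m["origin"],3),np.round(m["orientation"],3))
    for q in ["spray_can","can_mark","tray","adapter","mouth","tail","elbow","coupling","camera_stand","camera_head","lens","focus"]:
        print(q,[(np.round(r["xyz"],3).tolist(),round(r["confidence"],2)) for r in ctrl.mark_of(n,q)[:2]])
s=ctrl.get_state();print(s)
print(ctrl.tip_extent)
E
```

```text
pics
side [0.104 0.654 1.17 ] [-0.933  2.603 -0.955]
spray_can [([0.617, -0.085, -0.001], 0.96)]
can_mark [([0.544, -0.367, -0.0], 0.58)]
tray [([0.535, 0.268, -0.0], 0.59)]
adapter [([0.517, 0.168, 0.003], 0.53), ([0.789, -0.118, 0.269], 0.36)]
mouth [([0.551, 0.168, 0.022], 0.7)]
tail [([0.469, 0.16, 0.023], 0.71)]
elbow [([0.544, 0.264, 0.005], 0.75)]
coupling [([0.546, 0.368, 0.007], 0.82), ([0.543, -0.369, -0.003], 0.49)]
camera_stand [([0.792, -0.12, -0.002], 0.67), ([0.618, -0.085, -0.002], 0.57)]
camera_head [([0.79, -0.116, 0.272], 0.91)]
lens [([0.74, -0.102, 0.246], 0.6)]
focus []
top [ 0.551 -0.003  1.256] [-2.161  2.195 -0.058]
spray_can [([0.62, -0.082, 0.001], 0.66)]
can_mark [([0.542, -0.369, 0.006], 0.87)]
tray [([0.539, 0.267, -0.004], 0.8)]
adapter [([0.512, 0.165, 0.006], 0.78)]
mouth [([0.553, 0.17, 0.021], 0.63)]
tail [([0.471, 0.158, 0.02], 0.66)]
elbow [([0.546, 0.265, 0.004], 0.49)]
coupling [([0.543, 0.369, 0.007], 0.71)]
camera_stand [([0.549, 0.262, 0.004], 0.64), ([0.793, -0.115, -0.004], 0.59)]
camera_head [([0.795, -0.116, 0.268], 0.64)]
lens [([0.744, -0.101, 0.245], 0.79), ([0.792, -0.118, -0.001], 0.53)]
focus [([0.62, -0.084, 0.005], 0.28)]
{'time': 1.3, 'joint_positions': array([-1.29790575,  0.32098405, -0.07010372,  1.45047551,  0.02259321,
        1.37080684, -0.05688672]), 'qd': array([ 0.00070555, -0.00011883,  0.00028343, -0.00020815, -0.00053295,
        0.00069252,  0.00159829]), 'joint_torque': array([ 5.17624921e-04, -4.91098630e+01, -4.02881708e-01, -3.12776792e+01,
       -6.38324954e-02,  3.34903796e-02, -2.50453652e-06]), 'position': array([0.16636815, 0.62837609, 0.24160923]), 'tool_rot': array([4.05314563e-01, 3.11528673e+00, 1.69588379e-04]), 'ft_force': array([-0.08878803, -0.12419513, -0.2858924 ]), 'torque': array([-0.00383857, -0.05035638, -0.04241329]), 'grip_force': 0.0, 'grip_width': 0.9988521787401099}
0.019
```

View pics/side0.png

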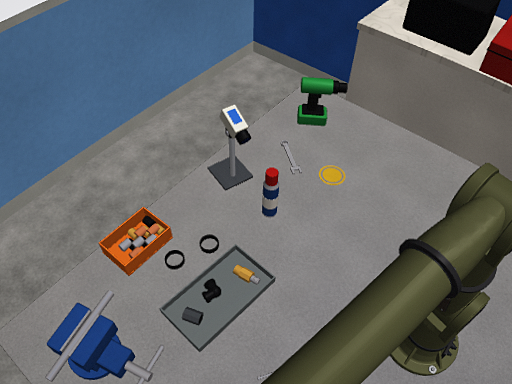

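View pics/top0.png

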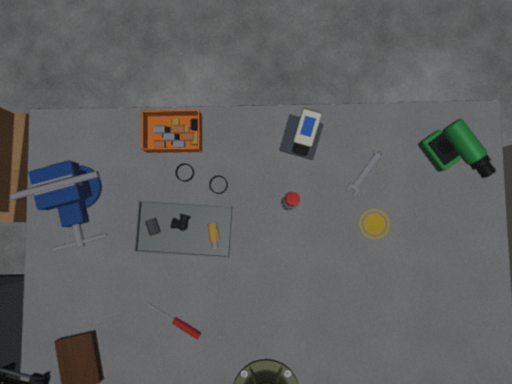

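```bash
cat > h.py <<'E'
from bench import ctrl
import cv2,numpy as np
from scipy.spatial.transform import Rotation as R
def cloud(n,save=None):
    p,d=ctrl.get_image(n); m=ctrl.camera_model(n)
    if save: cv2.imwrite(f"pics/{save}.png",p[:,:,::-1])
    K=np.array(m["intrinsics"]);h,w=d.shape
    uv=np.stack(np.meshgrid(np.arange(w),np.arange(h)),-1).reshape(-1,1,2).astype(float)
    n_=cv2.undistortPoints(uv,K,np.array(m["dist_coeffs"],float))[:,0]
    P=np.c_[n_,np.ones(len(n_))]*d.reshape(-1,1)
    o=np.array(m["orientation"]);Rm=R.from_rotvec(o).as_matrix() if o.size==3 else o
    W=P@Rm.T+np.array(m["origin"]); W[d.ravel()==0]=np.nan
    return p,W.reshape(h,w,3)
def tool(): 
    s=ctrl.get_state(); return np.array(s["position"]),R.from_rotvec(s["tool_rot"]).as_matrix()
def go(target,yaw=None):
    """print shift in tool axes (mm) to target, and turn units to put closing line (tool y) at world yaw"""
    p,T=tool(); print("pos",p.round(4),"shift",(T.T@(np.array(target)-p)*1000).round(1))
    cur=np.arctan2(T[1,1],T[0,1]); print("y yaw",np.degrees(cur).round(1))
    if yaw is not None:
        dl=(cur-yaw+np.pi/2)%np.pi-np.pi/2   # tool z is down: +turn lowers yaw
        print("turn units",np.degrees(dl)/5)
E
python3 - <<'E'
from h import *
for n in ("side","top"):
    p,W=cloud(n)
    q=W.reshape(-1,3);c=p.reshape(-1,3).astype(int)
    # camera box: points above 0.2 near head, white
    m=(np.abs(q[:,0]-.8)<.12)&(np.abs(q[:,1]+.117)<.09)&(q[:,2]>.26)&(c.min(1)>120)
    a=q[m]; 
    # RANSAC plane for top face
    rng=np.random.default_rng(0);best=None
    for _ in range(500):
        s=a[rng.choice(len(a),3,False)];nn=np.cross(s[1]-s[0],s[2]-s[0])
        if np.linalg.norm(nn)<1e-6: continue
        nn/=np.linalg.norm(nn)
        if abs(nn[2])<.7: continue
        i=np.abs((a-s[0])@nn)<.002
        if best is None or i.sum()>best.sum(): best=i
    b=a[best];ce=b.mean(0);v=np.linalg.svd(b-ce)[2];nn=v[2]*np.sign(v[2][2])
    print(n,len(a),best.sum(),"ctr",ce.round(4),"normal",nn.round(3),"pitch",np.arccos(nn[2]),"long",v[0].round(3),"yaw",np.arctan2(nn[1],nn[0]))
    # can mark, yellow
    hsv=cv2.cvtColor(p,cv2.COLOR_RGB2HSV)
    y=(hsv[...,0]>18)&(hsv[...,0]<36)&(hsv[...,1]>110)&(hsv[...,2]>100)
    yy=W[y];yy=yy[(np.abs(yy[:,2])<.02)&(yy[:,1]<-.2)];print("mark",(yy.min(0)+yy.max(0))/2,np.ptp(yy,0),yy[:,2].mean())
    r=((hsv[...,0]<8)|(hsv[...,0]>172))&(hsv[...,1]>120)&(hsv[...,2]>60)
    rr=W[r];rr=rr[(rr[:,2]>.19)&(rr[:,2]<.22)&(np.hypot(rr[:,0]-.617,rr[:,1]+.084)<.05)];print("cap",len(rr),(rr.min(0)+rr.max(0))/2,np.ptp(rr,0),np.median(rr[:,2]))
    t=q[(np.hypot(q[:,0]-.512,q[:,1]-.165)<.055)&(q[:,2]>.009)&(q[:,2]<.06)&(q[:,0]>.46)&(q[:,0]<.56)&(np.abs(q[:,1]-.165)<.03)]
    ce=t.mean(0);v=np.linalg.svd((t-ce)[:,:2],full_matrices=False)[2][0];pr=(t-ce)[:,:2]@v;print("adapter",len(t),ce,v,np.degrees(np.arctan2(v[1],v[0])),pr.min(),pr.max(),np.percentile(t[:,2],98))
E
```

```text
side 243 144 ctr [ 0.7916 -0.1165  0.2984] normal [-0.396  0.122  0.91 ] pitch 0.4270358092936875 long [-0.865  0.284 -0.414] yaw 2.8427710260008596
mark [ 0.54304852 -0.37024436  0.00286827] [0.10108055 0.10628619 0.01302471] 0.003385261138607969
cap 118 [ 0.61784444 -0.08465485  0.19891715] [0.03927985 0.03910231 0.01665597] 0.2013844106724671
adapter 302 [0.51065199 0.16872932 0.03141729] [-0.99125248 -0.13197927] -172.4160184700323 -0.04225989482085775 0.04660382217189196 0.042163021878464275
top 400 287 ctr [ 0.7926 -0.1187  0.2981] normal [-0.395  0.122  0.911] pitch 0.42599244925708 long [-0.875  0.254 -0.413] yaw 2.8430035788153907
mark [ 0.54211547 -0.369544    0.00145362] [0.09652929 0.09422281 0.01514362] 0.0014112767002493391
cap 151 [ 0.61719742 -0.08475952  0.19924289] [0.03707424 0.03713805 0.01419144] 0.20005309886801537
adapter 231 [0.51401339 0.16390839 0.03253601] [-0.99610231 -0.08820534] -174.93962993870815 -0.03821450142316096 0.04506222073231615 0.04100058115790284
```

Side picture: the can is at about (270,190), the yellow mark at (332,175), and the white camera at (235,120). The tray is at (218,297) with the adapter at (245,273), its bright tail towards the robot. The top view agrees: can cap (291,199), mark (375,224), adapter (214,234). Heights (cap 0.200, adapter top 0.041) match the sizes given. The head pitch is 0.426 rad, so the adapter must later be tilted in the grip.

```bash
python3 -c "
from h import *
go([.6173,-.0847,.30],np.radians(73))"
```

```text
pos [0.1663 0.6284 0.2416] shift [-618.4 -573.9  -58.4]
y yaw 75.2
turn units 0.43497655821279374
```

```bash
python3 -m crank '[{"tx":0,"ty":0,"tz":-58},{"tx":-41,"ty":-38,"tz":-58},{"tx":-82,"ty":-76,"tz":-58},{"tx":-124,"ty":-115,"tz":-58},{"tx":-165,"ty":-153,"tz":-58}]' 87 20 | tail -3
python3 -m crank '[{"tx":-41,"ty":-38,"tz":0},{"tx":-82,"ty":-76,"tz":0},{"tx":-124,"ty":-115,"tz":0},{"tx":-165,"ty":-153,"tz":0},{"tx":-206,"ty":-191,"tz":0}]' | tail -3
python3 -m crank '[{"tx":-41,"ty":-38,"tz":0},{"tx":-82,"ty":-76,"tz":0},{"tx":-124,"ty":-115,"tz":0},{"tx":-165,"ty":-153,"tz":0},{"tx":-206,"ty":-191,"tz":0}]' | tail -3
python3 -c "
from h import *
go([.6173,-.0847,.182],np.radians(73))"
```

```text
pos [0.1663 0.6284 0.2416] shift [-618.4 -574.    59.6]
y yaw 75.2
turn units 0.43497655821279374$[0]: bad value
$[0]: bad value
$[0]: bad value
```

```bash
python3 -m crank '[{"tx":0,"ty":0,"tz":-58,"turn":0},{"tx":-41,"ty":-38,"tz":-58,"turn":0},{"tx":-82,"ty":-76,"tz":-58,"turn":0},{"tx":-124,"ty":-115,"tz":-58,"turn":0},{"tx":-165,"ty":-153,"tz":-58,"turn":0}]' 87 20 | tail -3
python3 -c "
from h import *
go([.6173,-.0847,.182],np.radians(73))"
```

```text
ft_force: [0.4, 0.9, -0.1]
grip_width: 0.997
grip_force: 0.0
pos [0.2877 0.4365 0.2998] shift [-452.  -419.5  117.6]
y yaw 75.2
turn units 0.43169064121122974
```

Works with all four keys.

```bash
python3 -m crank '[{"tx":-41,"ty":-38,"tz":0,"turn":0},{"tx":-82,"ty":-76,"tz":0,"turn":0},{"tx":-124,"ty":-115,"tz":0,"turn":0},{"tx":-165,"ty":-153,"tz":0,"turn":0},{"tx":-206,"ty":-191,"tz":0,"turn":0}]' | tail -1
python3 -m crank '[{"tx":-41,"ty":-38,"tz":0,"turn":0},{"tx":-82,"ty":-76,"tz":0,"turn":0},{"tx":-124,"ty":-115,"tz":0,"turn":0},{"tx":-165,"ty":-153,"tz":0,"turn":0},{"tx":-206,"ty":-191,"tz":0,"turn":0}]' | tail -1
python3 -c "
from h import *
go([.6173,-.0847,.182],np.radians(73))"
```

```text
grip_force: 0.0
grip_force: 0.0
pos [ 0.5881 -0.0378  0.3   ] shift [-40.1 -38.  118. ]
y yaw 75.2
turn units 0.4417559349603743
```

```bash
python3 -m crank '[{"tx":-40,"ty":-37,"tz":0,"turn":0.4},{"tx":-40,"ty":-37,"tz":0,"turn":0.4},{"tx":-40,"ty":-37,"tz":0,"turn":0.4}]' | tail -1
python3 -c "
from h import *
go([.6173,-.0847,.182],np.radians(73))"
```

```text
grip_force: 0.0
pos [ 0.6163 -0.0818  0.2993] shift [ -1.9  -2.5 117.3]
y yaw 73.2
turn units 0.0380875944890356
```

```bash
python3 -m crank '[{"tx":0,"ty":0,"tz":45,"turn":0},{"tx":0,"ty":0,"tz":90,"turn":0},{"tx":0,"ty":0,"tz":118,"turn":0},{"tx":0,"ty":0,"tz":118,"turn":0}]' | tail -4
python3 -c "
from h import *
go([.6173,-.0847,.182],np.radians(73))"
```

```text
tool_rot: [-0.454, -3.104, -0.002]
ft_force: [0.3, 0.6, 0.4]
grip_width: 1.0
grip_force: 0.0
pos [ 0.6147 -0.0798  0.1797] shift [-3.9 -4.  -2.3]
y yaw 73.4
turn units 0.07030266988786364
```

```bash
python3 -m crank '[{"tx":-4,"ty":-4,"tz":0,"turn":0},{"tx":-4,"ty":-4,"tz":0,"turn":0}]' | tail -1
python3 -m crank '[{"tx":0,"ty":0,"tz":0,"turn":0},{"tx":0,"ty":0,"tz":0,"turn":0},{"tx":0,"ty":0,"tz":0,"turn":0},{"tx":0,"ty":0,"tz":0,"turn":0},{"tx":0,"ty":0,"tz":0,"turn":0}]' 30 30| tail -7
python3 -c "
from h import *
go([.5426,-.3698,.212],np.radians(73))"
```

```text
grip_force: 0.0
time: 5.03
position: [0.6191, -0.0875, 0.1815]
tool_rot: [-0.46, -3.108, -0.0]
ft_force: [0.6, -0.1, -0.1]
grip_width: 0.519
grip_force: 0.0
pos [ 0.6191 -0.0875  0.1815] shift [  -8.5 -292.4  -30.5]
y yaw 73.2
turn units 0.03478966120693063
```

```bash
python3 -m crank '[{"tx":0,"ty":0,"tz":0,"turn":0},{"tx":0,"ty":0,"tz":0,"turn":0},{"tx":0,"ty":0,"tz":0,"turn":0},{"tx":0,"ty":0,"tz":0,"turn":0}]' 30 30| tail -7
python3 -m crank '[{"tx":0,"ty":0,"tz":-10,"turn":0},{"tx":0,"ty":0,"tz":-20,"turn":0},{"tx":0,"ty":0,"tz":-30,"turn":0},{"tx":0,"ty":0,"tz":-30,"turn":0}]' | tail -7
python3 -c "
from h import *
go([.5426,-.3698,.182],np.radians(73))"
```

```text
time: 5.52
position: [0.6191, -0.0873, 0.1815]
tool_rot: [-0.46, -3.108, -0.0]
ft_force: [0.3, 1.3, -0.7]
grip_width: 0.458
grip_force: 30.0
time: 6.02
position: [0.6198, -0.0877, 0.2129]
tool_rot: [0.459, 3.105, 0.0]
ft_force: [0.2, -0.1, -2.3]
grip_width: 0.454
grip_force: 30.0
pos [ 0.6198 -0.0877  0.2129] shift [  -7.7 -292.4   30.8]
y yaw 73.2
turn units 0.03420383557305853
```

```bash
python3 -m crank '[{"tx":-1,"ty":-20,"tz":0,"turn":0},{"tx":-2,"ty":-55,"tz":0,"turn":0},{"tx":-4,"ty":-95,"tz":0,"turn":0},{"tx":-5,"ty":-135,"tz":0,"turn":0},{"tx":-6,"ty":-175,"tz":0,"turn":0}]' | tail -1
python3 -m crank '[{"tx":-1,"ty":-40,"tz":0,"turn":0},{"tx":-2,"ty":-75,"tz":0,"turn":0},{"tx":-3,"ty":-105,"tz":0,"turn":0},{"tx":-4,"ty":-117,"tz":0,"turn":0},{"tx":-4,"ty":-117,"tz":0,"turn":0}]' | tail -1
python3 -c "
from h import *
go([.5426,-.3698,.182],np.radians(73))"
```

```text
grip_force: 30.0
grip_force: 30.0
pos [ 0.5432 -0.3709  0.2112] shift [ 0.9  0.9 29.2]
y yaw 73.0
turn units 0.008946504111156082
```

```bash
python3 -m crank '[{"tx":0,"ty":0,"tz":10,"turn":0},{"tx":0,"ty":0,"tz":20,"turn":0},{"tx":0,"ty":0,"tz":27,"turn":0},{"tx":0,"ty":0,"tz":29,"turn":0},{"tx":0,"ty":0,"tz":29,"turn":0}]' | tail -7
python3 -c "
from h import *
go([.5426,-.3698,.182],np.radians(73))
for n in ('side','top'):
    ctrl.get_image(n);print([(np.round(r['xyz'],3).tolist(),r['confidence']) for r in ctrl.mark_of(n,'spray_can')[:2]])"
```

```text
time: 7.9
position: [0.5442, -0.3697, 0.1825]
tool_rot: [-0.459, -3.108, -0.0]
ft_force: [0.6, 0.3, -3.9]
grip_width: 0.45
grip_force: 30.0
pos [ 0.5442 -0.3697  0.1825] shift [ 1.6 -0.5  0.5]
y yaw 73.2
turn units 0.037338905006490106
[([0.543, -0.365, -0.002], 0.62)]
[([0.543, -0.372, 0.006], 0.62)]
```

```bash
python3 -m crank '[{"tx":0,"ty":0,"tz":1,"turn":0},{"tx":0,"ty":0,"tz":1.5,"turn":0}]' | tail -3
python3 -m crank '[{"tx":0,"ty":0,"tz":1.5,"turn":0},{"tx":0,"ty":0,"tz":1.5,"turn":0},{"tx":0,"ty":0,"tz":1.5,"turn":0},{"tx":0,"ty":0,"tz":1.5,"turn":0},{"tx":0,"ty":0,"tz":1.5,"turn":0}]' 87 30| tail -7
python3 -m crank '[{"tx":0,"ty":0,"tz":-10,"turn":0},{"tx":0,"ty":0,"tz":-50,"turn":0},{"tx":0,"ty":0,"tz":-100,"turn":0},{"tx":0,"ty":0,"tz":-120,"turn":0},{"tx":0,"ty":0,"tz":-120,"turn":0}]' | tail -7
python3 -c "
from h import *
ax=np.array([.551-.47,.169-.159]);print(np.degrees(np.arctan2(ax[1],ax[0])))
go([.511,.165,.28],np.radians(97))
for n in ('side','top'):
    p,W=cloud(n,n+'1');hsv=cv2.cvtColor(p,cv2.COLOR_RGB2HSV)
    r=((hsv[...,0]<8)|(hsv[...,0]>172))&(hsv[...,1]>120)&(hsv[...,2]>60)
    rr=W[r];rr=rr[(rr[:,2]>.19)&(rr[:,2]<.22)&(np.hypot(rr[:,0]-.543,rr[:,1]+.37)<.06)];print('cap',len(rr),(rr.min(0)+rr.max(0))/2)
"
```

```text
ft_force: [-0.2, 0.5, 1.4]
grip_width: 0.456
grip_force: 30.0
time: 8.98
position: [0.5442, -0.3699, 0.1796]
tool_rot: [0.46, 3.108, 0.0]
ft_force: [0.6, 0.0, -0.1]
grip_width: 0.932
grip_force: 0.0
time: 9.6
position: [0.5446, -0.3705, 0.3012]
tool_rot: [0.459, 3.105, -0.002]
ft_force: [0.5, -0.6, -0.3]
grip_width: 0.999
grip_force: 0.0
7.037940763184669
pos [ 0.5446 -0.3705  0.3012] shift [187.3 502.8  20.4]
y yaw 73.2
turn units -4.766483176471336
cap 87 [ 0.54313782 -0.36573     0.19837982]
cap 3 [ 0.54239264 -0.38430301  0.20117715]
```

```bash
python3 -m crank '[{"tx":20,"ty":54,"tz":0,"turn":0},{"tx":40,"ty":108,"tz":0,"turn":0},{"tx":60,"ty":162,"tz":0,"turn":0},{"tx":80,"ty":216,"tz":0,"turn":0},{"tx":100,"ty":270,"tz":0,"turn":0}]' 50 20| tail -1
python3 -m crank '[{"tx":20,"ty":54,"tz":5,"turn":-1.2},{"tx":40,"ty":108,"tz":10,"turn":-2.4},{"tx":60,"ty":162,"tz":20,"turn":-3.6},{"tx":80,"ty":216,"tz":20,"turn":-4.8},{"tx":87,"ty":233,"tz":20,"turn":-4.8}]' | tail -1
python3 - <<'E'
from h import *
go([.511,.165,.15],np.radians(97))
for n in ('side',):
    p,W=cloud(n);q=W.reshape(-1,3)
    w=q[(q[:,2]>.022)&(q[:,2]<.034)&(q[:,0]>.43)&(q[:,0]<.65)&(q[:,1]>.09)&(q[:,1]<.44)]
    r=cv2.minAreaRect((w[:,:2]*1000).astype(np.float32));print("tray",r,cv2.boxPoints(r).round(0).tolist())
    f=q[(abs(q[:,0]-.56)<.04)&(abs(q[:,1]-.315)<.02)];print("floor z",np.nanmedian(f[:,2]))
    for qn in ("adapter","mouth","tail","tray"): print(qn,[(np.round(r["xyz"],3).tolist(),round(r["confidence"],2)) for r in ctrl.mark_of(n,qn)[:2]])
E
```

```text
grip_force: 0.0
grip_force: 0.0
pos [0.5085 0.1704 0.2769] shift [ -2.4  -5.6 126.9]
y yaw 97.6
turn units 0.1194259175494736
tray ((536.258056640625, 263.8839416503906), (313.43267822265625, 175.00486755371094), 85.74118041992188) [[437.0, 114.0], [612.0, 101.0], [635.0, 414.0], [461.0, 427.0]]
floor z 0.006114854967780969
adapter [([0.515, 0.165, 0.0], 0.55)]
mouth [([0.552, 0.167, 0.021], 0.57)]
tail [([0.471, 0.162, 0.022], 0.66)]
tray [([0.536, 0.266, 0.002], 0.9)]
```

```bash
python3 -m crank '[{"tx":-3,"ty":-5,"tz":50,"turn":0.2},{"tx":-3,"ty":-5,"tz":100,"turn":0.2},{"tx":-3,"ty":-5,"tz":127,"turn":0.2},{"tx":-3,"ty":-5,"tz":177,"turn":0.2},{"tx":-3,"ty":-5,"tz":180,"turn":0.2}]' | tail -1
python3 - <<'E'
from h import *
go([.512,.165,.025],np.radians(96.5))
E
```

```text
grip_force: 0.0
pos [0.512  0.1579 0.0966] shift [-1.2  7.3 71.6]
y yaw 96.0
turn units -0.10679313998264062
```

```bash
python3 -m crank '[{"tx":-1,"ty":6,"tz":0,"turn":0},{"tx":-1,"ty":6,"tz":20,"turn":0}]' | tail -1
python3 - <<'E'
from h import *
go([.512,.165,.025],np.radians(96.5))
E
```

```text
grip_force: 0.0
pos [0.518  0.1688 0.0834] shift [ 6.9 -3.3 58.3]
y yaw 96.2
turn units -0.06576256987296032
```

```bash
python3 -m crank '[{"tx":0,"ty":0,"tz":0,"turn":0},{"tx":0,"ty":0,"tz":0,"turn":0}]' | tail -1
python3 - <<'E'
from h import *
go([.512,.165,.025],np.radians(96.5))
E
```

```text
grip_force: 0.0
pos [0.516  0.1676 0.0814] shift [ 4.4 -2.2 56.4]
y yaw 96.2
turn units -0.06771618924454804
```

```bash
python3 -m crank '[{"tx":4,"ty":-2,"tz":20,"turn":0},{"tx":4,"ty":-2,"tz":40,"turn":0},{"tx":4,"ty":-2,"tz":52,"turn":0},{"tx":4,"ty":-2,"tz":55,"turn":0},{"tx":4,"ty":-2,"tz":55,"turn":0}]' | tail -4
python3 - <<'E'
from h import *
go([.512,.165,.025],np.radians(96.5))
E
```

```text
tool_rot: [-0.169, 3.136, 0.001]
ft_force: [0.3, -0.1, 0.1]
grip_width: 0.573
grip_force: 0.0
pos [0.5115 0.165  0.0251] shift [-0.5 -0.   0.1]
y yaw 96.2
turn units -0.0659379198869013
```

Close and lift, then measure the held adapter.

```bash
python3 -m crank '[{"tx":0,"ty":0,"tz":0,"turn":0},{"tx":0,"ty":0,"tz":0,"turn":0},{"tx":0,"ty":0,"tz":0,"turn":0},{"tx":0,"ty":0,"tz":0,"turn":0},{"tx":0,"ty":0,"tz":0,"turn":0}]' 20 25| tail -2
python3 -m crank '[{"tx":0,"ty":0,"tz":-15,"turn":0},{"tx":0,"ty":0,"tz":-30,"turn":0},{"tx":0,"ty":0,"tz":-45,"turn":0},{"tx":0,"ty":0,"tz":-60,"turn":0},{"tx":0,"ty":0,"tz":-60,"turn":0}]' | tail -4
python3 - <<'E'
from h import *
go([.42,.17,.06],np.radians(96.5))
for n in ('side','top'):
    p,W=cloud(n,n+'2')
    for qn in ("mouth","tail"): print(qn,[(np.round(r["xyz"],3).tolist(),round(r["confidence"],2)) for r in ctrl.mark_of(n,qn)[:2]])
E
```

```text
grip_width: 0.388
grip_force: 25.0
tool_rot: [-0.169, 3.134, 0.002]
ft_force: [-0.5, -0.0, -2.0]
grip_width: 0.391
grip_force: 25.0
pos [0.5121 0.1653 0.0863] shift [91.1 14.6 26.1]
y yaw 96.2
turn units -0.06459976062213138
mouth []
tail [([0.469, 0.16, 0.081], 0.59)]
mouth []
tail []
```

View pics/side2.png

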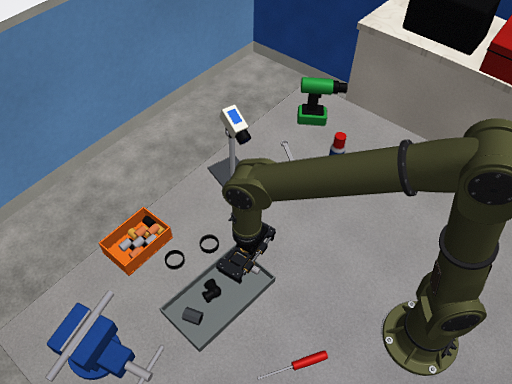

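The picture shows the gripper at (245,255) holding the adapter above the tray with its tail visible at (257,268), and the can standing at (338,145). Next I press the socket's underside onto the tray's near wall, which tilts the mouth up in the grip.

```bash
python3 -m crank '[{"tx":30,"ty":4,"tz":0,"turn":0.5},{"tx":60,"ty":8,"tz":0,"turn":1},{"tx":94,"ty":12,"tz":0,"turn":2},{"tx":94,"ty":12,"tz":0,"turn":2},{"tx":94,"ty":12,"tz":15,"turn":2}]' | tail -4
python3 - <<'E'
from h import *
go([.4175,.167,.053],np.radians(86))
for n in ('side','top'):
    p,W=cloud(n,n+'3')
    for qn in ("mouth","tail"): print(qn,[(np.round(r["xyz"],3).tolist(),round(r["confidence"],2)) for r in ctrl.mark_of(n,qn)[:2]])
E
```

```text
tool_rot: [0.104, 3.136, 0.003]
ft_force: [0.7, -0.2, -2.8]
grip_width: 0.389
grip_force: 25.0
pos [0.418  0.1674 0.0702] shift [ 0.5 -0.4 17.2]
y yaw 86.2
turn units 0.042807443267132726
mouth []
tail [([0.789, -0.118, 0.269], 0.74), ([0.373, 0.172, 0.065], 0.38)]
mouth [([0.456, 0.161, 0.064], 0.53)]
tail []
```

```bash
python3 -m crank '[{"tx":0,"ty":0,"tz":10,"turn":0},{"tx":0,"ty":0,"tz":17,"turn":0},{"tx":0,"ty":0,"tz":22,"turn":0},{"tx":0,"ty":0,"tz":26,"turn":0},{"tx":0,"ty":0,"tz":28,"turn":0}]' - 12 | tail -6
python3 -m crank '[{"tx":0,"ty":0,"tz":3,"turn":0},{"tx":0,"ty":0,"tz":5,"turn":0},{"tx":0,"ty":0,"tz":7,"turn":0},{"tx":0,"ty":0,"tz":7,"turn":0}]' - 12 | tail -6
```

```text
time: 16.05
position: [0.4155, 0.1667, 0.0414]
tool_rot: [-0.105, -3.138, 0.0]
ft_force: [-3.3, -0.5, 3.3]
grip_width: 0.391
grip_force: 12.0
time: 16.55
position: [0.4161, 0.1667, 0.0343]
tool_rot: [-0.105, -3.14, 0.0]
ft_force: [-3.5, 0.6, 1.7]
grip_width: 0.39
grip_force: 12.0
```

Run:
```python
from h import *
go([.4175,.167,.035],np.radians(86))
for n in ('side','top'):
    p,W=cloud(n,n+'4')
    for qn in ("mouth","tail"): print(qn,[(np.round(r["xyz"],3).tolist(),round(r["confidence"],2)) for r in ctrl.mark_of(n,qn)[:2]])
```

```text
pos [0.4161 0.1667 0.0343] shift [-1.4  0.4 -0.7]
y yaw 86.2
turn units 0.036483894538445874
mouth []
tail [([0.376, 0.169, 0.011], 0.44)]
mouth [([0.452, 0.164, 0.051], 0.48)]
tail [([0.546, 0.267, 0.001], 0.62)]
```

```bash
python3 -m crank '[{"tx":0,"ty":0,"tz":0,"turn":0},{"tx":0,"ty":0,"tz":0,"turn":0},{"tx":0,"ty":0,"tz":-20,"turn":0},{"tx":0,"ty":0,"tz":-60,"turn":0},{"tx":0,"ty":0,"tz":-110,"turn":0}]' - 40 | tail -6
python3 -m crank '[{"tx":0,"ty":0,"tz":-60,"turn":0},{"tx":0,"ty":0,"tz":-60,"turn":0}]' | tail -1
python3 - <<'E'
from h import *
go([.609,-.061,.26],np.radians(72.9))
for n in ('side','top'):
    p,W=cloud(n,n+'5')
    for qn in ("mouth","tail","adapter"): print(qn,[(np.round(r["xyz"],3).tolist(),round(r["confidence"],2)) for r in ctrl.mark_of(n,qn)[:2]])
im=np.vstack([cv2.imread('pics/side5.png')[150:384,130:380]]);cv2.imwrite('pics/s5c.png',cv2.resize(im,None,fx=2.4,fy=2.4,interpolation=cv2.INTER_CUBIC))
E
```

```text
time: 17.48
position: [0.4164, 0.166, 0.1451]
tool_rot: [0.106, 3.139, -0.002]
ft_force: [0.3, 0.4, -2.0]
grip_width: 0.388
grip_force: 40.0
grip_force: 40.0
pos [0.4201 0.1679 0.2097] shift [-204.4 -215.3  -49.7]
y yaw 86.1
turn units 2.646985626078986
mouth [([0.428, 0.166, 0.186], 0.6)]
tail [([0.378, 0.171, 0.188], 0.53)]
adapter [([0.426, 0.164, 0.188], 0.6)]
mouth [([0.45, 0.163, 0.215], 0.56)]
tail []
adapter [([0.42, 0.165, 0.185], 0.61)]
```

View pics/s5c.png

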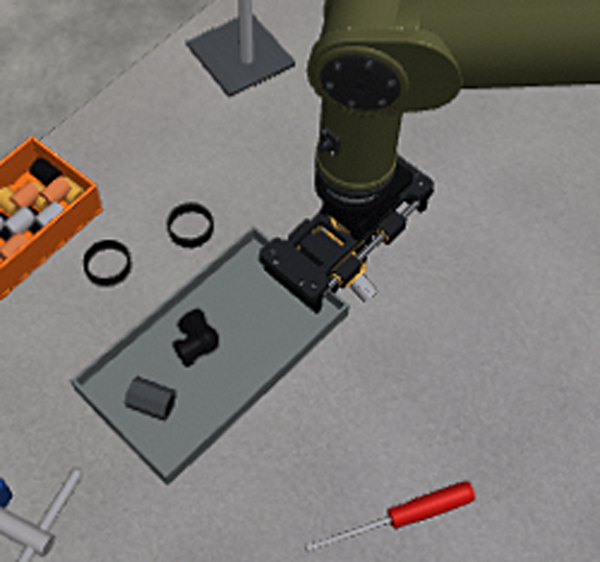

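The crop shows the adapter gripped with its tail at (365,287) sloping down towards the robot; elbow and coupling are undisturbed. Now I check the tilt from the depth points.

Run:
```python
from h import *
p0,T=tool()
for n in ('side','top'):
    p,W=cloud(n);q=(W.reshape(-1,3)-p0)@T*1000; q[:,2]*=-1; q[:,0]*=-1 # x toward mouth, z up rel TCP
    hsv=cv2.cvtColor(p,cv2.COLOR_RGB2HSV).reshape(-1,3)
    m=(abs(q[:,1])<14)&(abs(q[:,0])<55)&(q[:,2]>-45)&(q[:,2]<40)
    a=np.c_[q[m],hsv[m]];a=a[np.argsort(a[:,0])]
    print(n,len(a));print(a[(a[:,0]<-15)|(a[:,0]>15)].round(0).astype(int).tolist()[:70])
```

```text
side 101
[[-44, 3, -10, 150, 5, 155], [-44, -3, -13, 135, 6, 157], [-43, 2, -7, 123, 17, 176], [-43, -7, -14, 173, 7, 152], [-42, 8, -11, 138, 10, 126], [-42, -8, -11, 140, 6, 126], [-42, 4, -11, 123, 17, 169], [-42, -5, -13, 124, 11, 170], [-42, 0, -7, 115, 17, 180], [-41, 3, -3, 120, 18, 180], [-41, -6, -10, 133, 11, 163], [-40, 2, -10, 115, 16, 180], [-40, 9, -18, 165, 5, 93], [-40, 5, -13, 130, 11, 145], [-39, -3, -8, 120, 14, 176], [-39, -7, -8, 165, 9, 120], [-39, 5, -9, 135, 9, 163], [-39, 8, -9, 138, 10, 125], [-38, 7, -18, 0, 0, 87], [-38, -1, -7, 118, 18, 180], [-37, 2, -9, 117, 14, 179], [-36, -7, -11, 128, 6, 166], [-36, 9, -17, 150, 3, 91], [-36, 5, -11, 150, 7, 142], [-36, -2, -6, 115, 19, 177], [-36, 5, -7, 150, 5, 158], [-36, 1, -1, 123, 14, 181], [-35, 7, -15, 15, 7, 70], [-35, 8, -10, 143, 9, 120], [-35, 0, -10, 118, 20, 182], [-35, -8, -10, 168, 8, 151], [-34, -5, -7, 138, 8, 169], [-34, 7, -8, 0, 5, 109], [-33, 2, -9, 123, 13, 174], [-33, 2, -4, 116, 21, 185], [-33, 5, -5, 140, 5, 155], [-32, 8, -7, 150, 5, 112], [-32, -4, -7, 120, 16, 141], [-32, 7, -20, 135, 6, 
[... 1778 characters left out ...]
151, 133], [34, 14, 15, 16, 48, 91], [34, -10, 8, 20, 149, 113], [35, -14, 16, 18, 112, 93], [36, 2, 1, 21, 141, 147], [36, 10, 7, 20, 135, 117], [36, 7, 6, 20, 149, 135], [36, 5, 6, 20, 146, 145], [36, -1, 3, 21, 144, 147], [36, -3, 3, 20, 149, 144], [36, 12, 13, 18, 84, 94], [36, -7, 5, 19, 149, 135], [37, -10, 10, 19, 144, 115], [37, -13, 10, 16, 82, 96], [38, 8, 4, 20, 115, 124], [38, 10, 6, 16, 78, 115], [38, 0, 1, 20, 134, 139], [39, 2, 4, 20, 134, 137], [39, 5, 6, 20, 127, 135], [39, 12, 11, 13, 22, 103], [39, -3, 3, 19, 122, 136], [39, -7, 6, 19, 116, 125], [40, -10, 8, 17, 83, 110], [41, 6, 0, 19, 50, 108], [41, -2, -2, 18, 52, 108], [41, 0, 0, 18, 70, 117], [42, 2, 6, 17, 67, 111]]
```

```bash
python3 -m crank '[{"tx":-20,"ty":-21,"tz":0,"turn":0},{"tx":-48,"ty":-50,"tz":0,"turn":0},{"tx":-76,"ty":-79,"tz":0,"turn":0},{"tx":-104,"ty":-108,"tz":0,"turn":0},{"tx":-130,"ty":-137,"tz":0,"turn":0}]' | tail -1
python3 -m crank '[{"tx":-26,"ty":-27,"tz":5,"turn":0.8},{"tx":-48,"ty":-50,"tz":12,"turn":1.6},{"tx":-64,"ty":-68,"tz":18,"turn":2.6},{"tx":-74,"ty":-78,"tz":24,"turn":2.6},{"tx":-74,"ty":-78,"tz":24,"turn":2.6}]' | tail -4
python3 -m crank '[{"tx":0,"ty":0,"tz":0,"turn":0},{"tx":0,"ty":0,"tz":0,"turn":0}]' | tail -1
python3 - <<'E'
from h import *
go([.609,-.0608,.1853],np.radians(72.9))
p0,T=tool();hx=np.array([.870,-.268,.413]);O=np.array([.792,-.117,.2695]);print("focus",O-.17*hx)
for n in ('side','top'):
    p,W=cloud(n,n+'6')
    for qn in ("mouth","tail","lens","camera_head","spray_can"): print(qn,[(np.round(r["xyz"],3).tolist(),round(r["confidence"],2)) for r in ctrl.mark_of(n,qn)[:2]])
    q=(W.reshape(-1,3)-p0)@T*1000; q[:,2]*=-1; q[:,0]*=-1
    hsv=cv2.cvtColor(p,cv2.COLOR_RGB2HSV).reshape(-1,3)
    m=(abs(q[:,1])<16)&(q[:,0]>24)&(q[:,0]<55)&(q[:,2]>-45)&(q[:,2]<45)&(hsv[:,0]>14)&(hsv[:,0]<25)&(hsv[:,1]>60)
    a=q[m];print(n,len(a), a.min(0).round() if len(a) else '',a.max(0).round() if len(a) else '')
    m=(abs(q[:,1])<3)&(q[:,0]<-22)&(q[:,0]>-50)&(q[:,2]>-30)&(q[:,2]<15);print(q[m][np.argsort(q[m][:,0])].round().astype(int).tolist())
E
python3 -c "
import cv2,numpy as np
a=cv2.imread('pics/side6.png')[70:270,170:370];b=cv2.imread('pics/top6.png')[90:290,200:400]
cv2.imwrite('pics/c6.png',cv2.resize(np.hstack([a,b]),None,fx=2,fy=2,interpolation=cv2.INTER_CUBIC))"
```

```text
grip_force: 40.0
tool_rot: [-0.459, -3.106, 0.001]
ft_force: [0.4, -0.5, -2.2]
grip_width: 0.388
grip_force: 40.0
grip_force: 40.0
pos [ 0.6053 -0.0603  0.181 ] shift [-3.7  0.6 -4.3]
y yaw 73.3
turn units 0.07606404055277342
focus [ 0.6441  -0.07144  0.19929]
mouth [([0.639, -0.073, 0.196], 0.49)]
tail [([0.568, -0.05, 0.16], 0.53)]
lens [([0.742, -0.101, 0.246], 0.75)]
camera_head [([0.788, -0.116, 0.272], 0.7)]
spray_can [([0.539, -0.369, -0.001], 0.77)]
side 0  
[[-44, 3, -8], [-42, -2, -8], [-42, 2, -6], [-40, 0, -4], [-39, 3, -13], [-35, 0, -5], [-35, 0, -10], [-34, 2, -28], [-32, 2, -1], [-32, -2, 0], [-32, -2, -5], [-31, 1, -8], [-28, 3, -10], [-27, -1, -4], [-26, 1, -8], [-24, 0, -1], [-24, 0, -7], [-24, 0, 3], [-22, 0, 11]]
mouth []
tail []
lens [([0.742, -0.102, 0.248], 0.71)]
camera_head [([0.795, -0.118, 0.27], 0.72), ([0.542, 0.366, 0.006], 0.7)]
spray_can [([0.543, -0.368, 0.004], 0.8)]
top 0  
[]
```

View pics/c6.png

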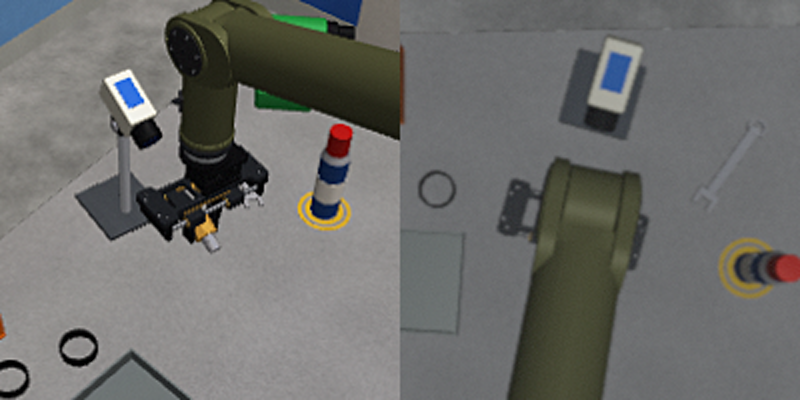

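The crop shows the adapter (205,232) held in front of the camera, with the tail low towards the robot, and the can upright on its mark (330,210). The measured mouth is about 6 mm from the focus. I make a small correction, wait for it to settle, and hand in.

```bash
python3 -m crank '[{"tx":-2,"ty":0,"tz":-2,"turn":0},{"tx":-4,"ty":0,"tz":-4,"turn":0},{"tx":-4,"ty":0,"tz":-4,"turn":0},{"tx":-4,"ty":0,"tz":-4,"turn":0},{"tx":-4,"ty":0,"tz":-4,"turn":0}]' | tail -6
python3 -m crank '[{"tx":0,"ty":0,"tz":0,"turn":0},{"tx":0,"ty":0,"tz":0,"turn":0},{"tx":0,"ty":0,"tz":0,"turn":0},{"tx":0,"ty":0,"tz":0,"turn":0}]' | tail -1
python3 - <<'E'
from h import *
go([.609,-.0608,.1853],np.radians(72.9));ctrl.get_image("side")
for qn in ("mouth","tail"): print(qn,[(np.round(r["xyz"],3).tolist(),round(r["confidence"],2)) for r in ctrl.mark_of("side",qn)[:2]])
E
```

```text
time: 20.95
position: [0.6092, -0.0627, 0.1845]
tool_rot: [-0.46, -3.108, -0.0]
ft_force: [0.2, -0.6, -2.6]
grip_width: 0.383
grip_force: 40.0
grip_force: 40.0
pos [ 0.6093 -0.0626  0.1846] shift [ 0.8  1.7 -0.7]
y yaw 73.2
turn units 0.05462319982307495
mouth [([0.641, -0.077, 0.202], 0.67)]
tail [([0.571, -0.053, 0.164], 0.56)]
```

```bash
python3 -c "
from bench import ctrl
print(ctrl.close_job())"
```

```text
the job is handed in; nothing more can be done
None
```

The job is handed in, with no verdict shown: the can stands released on its mark, and the adapter is held with its mouth about 7 mm from the focus by the last measurement, tilted to the lens axis within about 0.1 rad.

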